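# Reset the key-release emergency stop of the bench mill

### The job

The little mill's emergency stop has been struck and its red button is latched down: take the red-headed key from the key block, push it fully into the lock in the middle of the button, turn it clockwise to its stop and let the button spring up. Then turn the key back home, draw it out, and stand it fully down in the slot of the key block that it came from. Do not disturb the other two keys, the remote control or the red screwdriver.

Things in the scene. Friction and masses are not known exactly. Their poses are not given: they have to be found in the camera images.
- estop: Emergency-stop station, fixed to the desk: wireless, a yellow and grey box 76 x 76 mm, 50 mm high, a red mushroom button 44 mm across in the middle of its top, a lock in the button. Origin: centre of the underside, z up. With the lock at home the keyway lies along this body's y axis. Turned over about 0.15 rad from home, the key is held in the lock by its bits under a 3 mm plate.
- lock_face (a point): Middle of the lock's steel face, level with the top of the red button, rising with it: 72 mm above the desk while the button is latched down, 80 mm when up. Axes as the station's: z up, keyway along y at home (slot 16.6 x 5.8 mm, rounded lips; white marks at its ends). The key goes straight down 14 mm, until its collar meets the face, and either way round.
- lock_barrel (a joint): Barrel turned by the key: 0 home, grows clockwise seen from above, stop at 1.31 rad (75 degrees). Stays where it is left (friction about 0.04 N m, up to 0.06 with the latch). The key has about 0.1 rad of play each way: turn the key to about 1.4 rad, and back to about -0.1 rad, to bring the barrel right to its stops. Beyond about 0.95 rad the latch lets the button go.
- estop_button (a joint): Height of the red button: 0 latched down, 0.008 m up (a green band shows under it). With the latch off, a 6 N spring lifts it 8 mm with the key in it, if the key may rise: a gripper that holds the key still holds it down, so raise the key 8 mm (2 mm more does no harm) at the stop, or let go of it there. It latches again if pressed down, and may if the key goes home while it is held down.
- key_red_grip (a point): Middle of the moulded red head of the key, the place to grip. The key, 54 mm long and 25 g, stands upright, blade down, z up. Head 10 mm thick (x axis), 28 mm wide (y axis), 28 mm high, centred on this point. Under the head a round neck 7 mm thick and 9 mm long, then the collar, 12 mm across, its underside 26 mm below this point.
- key_red_collar (a point): Middle of the underside of the red key's collar; it rests on the block's top, and meets the lock face when the key is fully in. Same axes. Below it the 14 mm blade: round stem 4.4 mm, then, from 5 mm below the collar to the tip, a double bit 14.4 mm wide (along y) and 3.6 mm thick (along x), rounded at the tip.
- key_block: Key block, fixed to the desk: steel, 42 x 130 mm, 30 mm high, on a black foot 52 x 140 mm. Origin: centre of the underside, z up. Three slots along y at y = -42, 0, +42 mm, each 17 mm along y, 6 mm along x, 20 mm deep, mouth chamfered. Each holds a key, collar on the top at z = 30 mm, head's broad side along y; which key is where varies.
- key_black_grip (a point): Middle of the head of the key with the black head, otherwise like the red one, in another slot; leave it.
- key_blue_grip (a point): Middle of the head of the key with the blue head, likewise; leave it.
- remote: Small black remote control 88 x 40 x 7 mm lying on the desk; origin at the centre of its underside; leave it.
- driver_red: Screwdriver with red handle, 153 x 20 x 18 mm, lying on the desk; origin at the centre of its underside; leave it.

How it is judged:
By the outcome, as a careful person would: the job done as asked, in the order asked, and still so for the second after the job is handed in, with the robot touching nothing.
It also fails if it takes over 59 s, if anything falls off the work surface, if the arm or the gripper's body presses on something with over 40 N, if the wrist force passes 120 N, or if a joint passes its speed limit or range.

### The arm

A 7-joint arm with a two-finger parallel gripper is mounted at the origin on a cart in front of the work surface, level with it; the furniture and walls round the work are solid. World frame = base frame: x ahead of the robot, y to its left, z up, the work surface at z = 0. Lengths are in m, angles in rad, forces in N, time in s.
With the tool pointing down it reaches from about 0.425 to 0.8 m from the base axis. Payload 8.3 kg.
Tool frame: the origin (TCP) lies on the mounting face of the last link; the fingertips stand 173 mm ahead of it and the grasp point (between the pads) lies 155 mm ahead of it; z points along the fingers, x is the direction in which the jaws open and shut, and the axes are right-handed (so a half turn about z gives the same grasp; the last joint's range is limited). The gripper opens to 85 mm and grips with 20 to 120 N. Pads are 22 mm wide; open, the fingers measure 114 mm over their backs; the gripper's body (76 mm by 85 mm) begins 54 mm behind the grasp point. The pads swing forward as they close: fully open they stand 13 mm farther back than shut.
Start: joints at [-1.349, 0.383, 0.016, 1.37, -0.006, 1.388, -0.046], TCP at [0.176, 0.6, 0.405] pointing down, gripper open.
Joint ranges: [-2.95, 2.95], [-0.25, 2.06], [-1.52, 1.56], [0.18, 2.33], [-1.44, 4.58], [0.02, 2.06], [-3.01, 3.01]. Speed limits (rad/s): [2.39, 2.39, 3.01, 3.01, 3.14, 3.14, 3.14].

### API

Orientations are given as a rotation vector (axis times angle).
In Python, from bench import manip, viewer gives the robot as it stands. The module is installed in compiled form; this text tells all that it offers.
- The arm moves only by the tool arm_command, never from a script. Its argument "increments" is a list of rows, each a list of 6 numbers: the shift along the tool's x, y, z in units of 0.05 m (1.0 is 0.05 m), then the turn, a rotation vector about the tool's x, y, z in units of 0.1 rad (1.0 is 0.1 rad). A call has 1 to 5 rows; each row shifts and turns the commanded pose from where the row before left it, along the tool's axes as they then stand; what a row does not reach is not made up. A row lasts 1/8 s, in which the tool goes at most 62.5 mm and 10.7 degrees, less where a joint would pass 70% of its speed; a pose out of reach is approached as far as the arm can. A call with a number of a shift or a turn outside -1 to 1 is refused whole. A call with a gripper value outside its range is refused whole. "gripper" is the opening in per cent of the stroke, from 0 (shut) to 100 (fully open), set as the call begins (left out, the last holds). The fingers move at their own pace and stop on an object; "squeeze" is the grip in N (left out, the last holds). Time passes only in rows, so rows that do not move let the fingers close. It gives the time, the measured TCP pose, the force and the opening at its end, in the units of the state.
- manip.read_state(): the state, without advancing time (a new reading comes with each control period).
- viewer.snapshot(name): name is "scene" or "top" or "wrist"; returns the picture (480x640x3 uint8, red, green, blue); there is no depth.
- viewer.calibration(name): a dict with "mtx" (3x3 intrinsics, pixels), "position" and "rotation" of the camera in the world; the wrist camera has in their place "hand_eye" (4x4, takes a point from camera to tool coordinates, whose origin is the TCP and whose axes are the tool frame's). Camera axes: x right, y down, z forward; pixel columns grow to the right and rows downward; lengths in m; the calibration is good to about 2 mm. A picture is of the moment at which its call begins: read the wrist's pose just before it. calibration takes no time and is no camera call.
- manip.hand_in(): hands the job in, once; it reports no verdict.
The state is a dict: "time": time; "qpos": joint angles; "joint_vel": joint speeds; "effort": joint torques, N m; "ee_pos": TCP position; "tool_rot": TCP orientation; "ft_force": force on the tool from outside, world axes, zero at the start; "ft_torque": the same for the moment, N m; "width": finger opening in m.
Only numpy, scipy, OpenCV 4.12 (cv2) and the standard library are available. Lean on these libraries where they do the work, as an engineer would, in place of code of your own. Each camera call takes 0.05 s, during which the arm holds its last target. There are 200 camera calls.

## Working session

There is one attempt and no reset: what is moved stays moved. The work goes in short steps, Python scripts to look and compute and a tool call to move; the robot and the scene stay as the last step left them, time stands still between calls to the robot, and variables do not carry over. Pictures are saved under pics/ and viewed, about 8 in all and at most 12, crops included, and the job is handed in when it is done.

Besides the shell and the picture viewer there is one more tool, called after "Call:" as name([rows], argument=value, ...), one row to a line, values as JSON. arm_command: Moves the arm, as the interface text tells. Its arguments: {"type":"object","properties":{"increments":{"type":"array","items":{"type":"array","items":{"type":"number"}}},"gripper":{"type":"number"},"squeeze":{"type":"number"}},"required":["increments"]}

```bash
mkdir -p pics; python3 - <<'E'
from bench import manip, viewer
import cv2, numpy as np
np.set_printoptions(precision=4,suppress=True)
s=manip.read_state(); print(s)
for n in ("scene","top"):
    c=viewer.calibration(n); print(n,c)
    cv2.imwrite(f"pics/{n}0.png",viewer.snapshot(n)[:,:,::-1])
print(viewer.calibration("wrist"))
E
```

```text
{'time': 0.0, 'qpos': array([-1.3489,  0.3843,  0.0164,  1.3712, -0.0063,  1.3882, -0.0465]), 'joint_vel': array([-0.0001, -0.0007, -0.0017, -0.0001, -0.0009,  0.0025,  0.001 ]), 'effort': array([  0.0002, -62.7609,   0.8446, -37.1815,   0.0166,   0.0147,
        -0.0001]), 'ee_pos': array([0.1755, 0.5997, 0.4037]), 'tool_rot': array([ 2.5131,  1.8831, -0.0024]), 'ft_force': array([-0.6116,  0.6907, -0.1872]), 'ft_torque': array([0.0016, 0.0583, 0.0728]), 'width': 0.08536746749774904}
scene {'mtx': array([[582.3628,   0.    , 314.3044],
       [  0.    , 582.3628, 239.4356],
       [  0.    ,   0.    ,   1.    ]]), 'position': array([-0.1921, -0.7105,  0.6959]), 'rotation': array([-2.023 ,  0.638 , -0.3936])}
top {'mtx': array([[529.0532,   0.    , 317.662 ],
       [  0.    , 529.0532, 238.6137],
       [  0.    ,   0.    ,   1.    ]]), 'position': array([0.2448, 0.1707, 1.2096]), 'rotation': array([-2.1405,  2.1349, -0.1778])}
{'mtx': array([[342.071 ,   0.    , 319.8517],
       [  0.    , 342.071 , 242.0778],
       [  0.    ,   0.    ,   1.    ]]), 'hand_eye': array([[ 1.    ,  0.0002, -0.0007, -0.0009],
       [ 0.    ,  0.9443,  0.3291, -0.085 ],
       [ 0.0007, -0.3291,  0.9443,  0.0302],
       [ 0.    ,  0.    ,  0.    ,  1.    ]])}
```

View pics/top0.png

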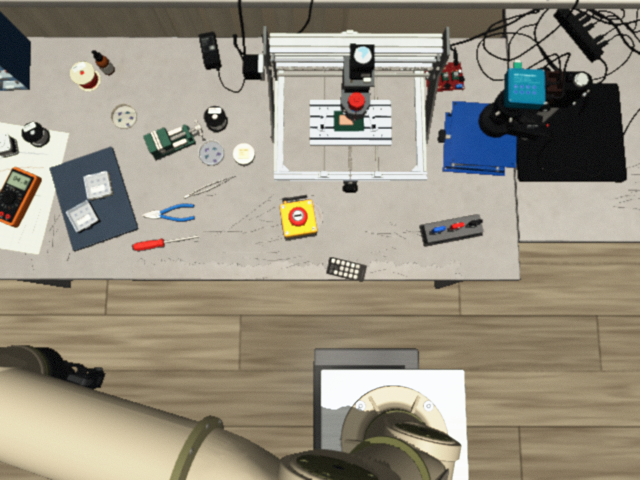

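View pics/scene0.png

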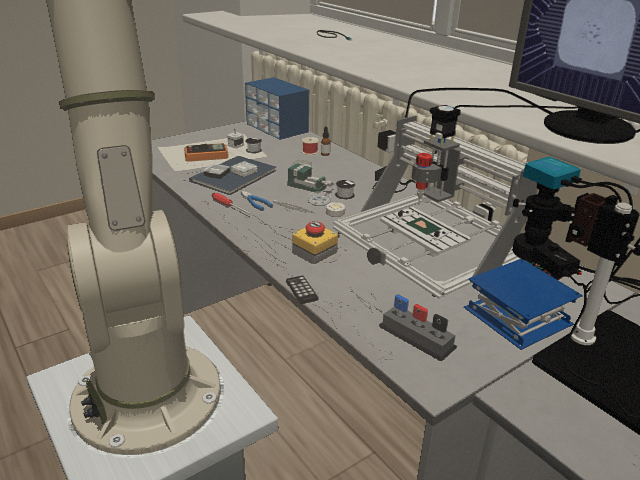

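```bash
cat > h.py <<'E'
import cv2, numpy as np
from scipy.spatial.transform import Rotation as R
from bench import manip, viewer
np.set_printoptions(precision=4,suppress=True)
def cam(n,s=None):
    c=viewer.calibration(n)
    if n!="wrist": return c["mtx"],R.from_rotvec(c["rotation"]).as_matrix() if np.size(c["rotation"])==3 else c["rotation"],c["position"]
    T=np.eye(4);T[:3,:3]=R.from_rotvec(s["tool_rot"]).as_matrix();T[:3,3]=s["ee_pos"];T=T@c["hand_eye"]
    return c["mtx"],T[:3,:3],T[:3,3]
def plane(K,Rm,p,uv,z):
    d=Rm@np.linalg.inv(K)@np.array([uv[0],uv[1],1.]); return p+d*(z-p[2])/d[2]
def proj(K,Rm,p,X):
    q=K@(Rm.T@(np.asarray(X,float)-p)); return q[:2]/q[2]
def tri(obs):  # list of (cam,uv)
    A=[];b=[]
    for (K,Rm,p),uv in obs:
        d=Rm@np.linalg.inv(K)@np.array([uv[0],uv[1],1.]);d/=np.linalg.norm(d);P=np.eye(3)-np.outer(d,d);A.append(P);b.append(P@p)
    return np.linalg.lstsq(np.vstack(A),np.hstack(b),rcond=None)[0]
def togo(s,gxyz,ang):
    "shift in tool axes (units) of grasp point to gxyz, and turn units about tool z so tool x is at world angle ang"
    Rm=R.from_rotvec(s["tool_rot"]).as_matrix(); g=s["ee_pos"]+Rm@[0,0,.155]
    a=np.arctan2(Rm[1,0],Rm[0,0]); d=(a-ang+np.pi/2)%np.pi-np.pi/2
    return Rm.T@(np.asarray(gxyz)-g)/.05, d/.1
E
python3 - <<'E'
from h import *
t=cam("top")
print(t)
for uv,z in [((298,217),.072),((298,218),.05),((457,225),.07),((438,229),.07),((475,222),.07),((424,243),.03),((482,231),.03),((421,227),.03),((479,216),.03)]: print(uv,plane(*t,uv,z))
a=cv2.imread("pics/top0.png");b=cv2.imread("pics/scene0.png")
x=cv2.resize(a[185:255,275:345],(420,420),interpolation=cv2.INTER_CUBIC); y=cv2.resize(a[200:260,412:492],None,fx=5,fy=5,interpolation=cv2.INTER_CUBIC)
w=np.zeros((420,800,3),np.uint8); w[:420,:400]=x[:,:400]; w[:300,400:]=y
cv2.imwrite("pics/crop.png",w)
E
```

```text
(array([[529.0532,   0.    , 317.662 ],
       [  0.    , 529.0532, 238.6137],
       [  0.    ,   0.    ,   1.    ]]), array([[ 0.0023, -0.9867,  0.1624],
       [-1.    , -0.0028, -0.0027],
       [ 0.0031, -0.1623, -0.9867]]), array([0.2448, 0.1707, 1.2096]))
(298, 217) [0.4799 0.2109 0.072 ]
(298, 218) [0.4822 0.2116 0.05  ]
(457, 225) [ 0.4634 -0.138   0.07  ]
(438, 229) [ 0.4544 -0.096   0.07  ]
(475, 222) [ 0.4703 -0.1779  0.07  ]
(424, 243) [ 0.4295 -0.0726  0.03  ]
(482, 231) [ 0.4574 -0.205   0.03  ]
(421, 227) [ 0.4662 -0.0669  0.03  ]
(479, 216) [ 0.4921 -0.1999  0.03  ]
```

View pics/crop.png

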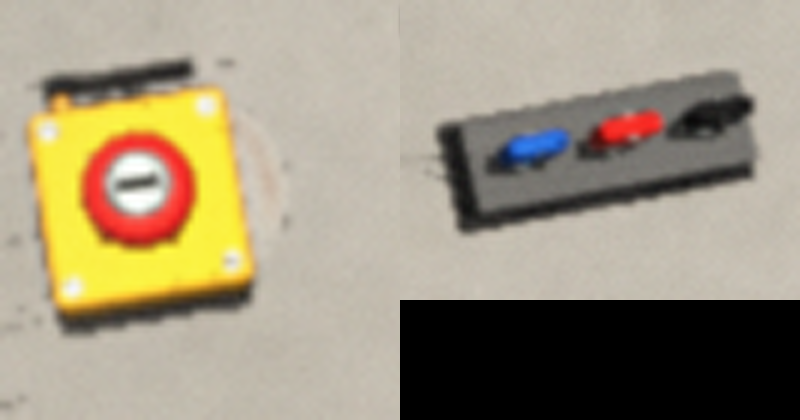

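```bash
cat >> h.py <<'E'
def plan(s,wps,dp=.04,da=.08):
    "waypoints (grasp xyz, tool x angle) -> rows in tool units, tool pointing down"
    Rm=R.from_rotvec(s["tool_rot"]); p=s["ee_pos"].copy(); rows=[]
    for g,a in wps:
        cur=Rm.as_matrix(); a0=np.arctan2(cur[1,0],cur[0,0])
        if abs((a-a0+np.pi)%(2*np.pi)-np.pi)>np.pi/2: a+=np.pi
        Rt=R.from_matrix(np.array([[np.cos(a),np.sin(a),0],[np.sin(a),-np.cos(a),0],[0,0,-1]]))
        pt=np.asarray(g)+[0,0,.155]; n=int(np.ceil(max(np.linalg.norm(pt-p)/dp,(Rm.inv()*Rt).magnitude()/da,1)))
        r=(Rm.inv()*Rt).as_rotvec()/n; d=(pt-p)/n
        for i in range(n):
            rows.append(np.r_[Rm.inv().apply(d)/.05,r/.1]); Rm=Rm*R.from_rotvec(r)
        p=pt
    rows=np.round(rows,2).tolist()
    for i in range(0,len(rows),5): print(rows[i:i+5])
E
python3 - <<'E'
from h import *
s=manip.read_state()
plan(s,[([.48,.211,.192],np.deg2rad(9))],da=.095,dp=.045)
E
```

```text
[[-0.48, 0.67, 0.1, 0.0, 0.0, 0.94], [-0.41, 0.71, 0.1, 0.0, 0.0, 0.94], [-0.35, 0.75, 0.1, 0.0, 0.0, 0.94], [-0.27, 0.78, 0.1, 0.0, 0.0, 0.94], [-0.2, 0.8, 0.1, 0.0, 0.0, 0.94]]
[[-0.12, 0.81, 0.09, 0.0, 0.0, 0.94], [-0.05, 0.82, 0.09, 0.0, 0.0, 0.94], [0.03, 0.82, 0.09, 0.0, 0.0, 0.94], [0.11, 0.82, 0.09, 0.0, 0.0, 0.94], [0.18, 0.8, 0.09, 0.0, 0.0, 0.94]]
[[0.26, 0.78, 0.09, 0.0, 0.0, 0.94], [0.33, 0.75, 0.09, 0.0, 0.0, 0.94]]
```

Call:
arm_command([
  [-0.48,0.67,0.1,0,0,0.94],
  [-0.41,0.71,0.1,0,0,0.94],
  [-0.35,0.75,0.1,0,0,0.94],
  [-0.27,0.78,0.1,0,0,0.94],
  [-0.2,0.8,0.1,0,0,0.94],
])

```text
time: 0.72
ee_pos: [0.3036, 0.4365, 0.3792]
tool_rot: [2.885, 1.242, -0.001]
ft_force: [0.6, 0.2, -0.1]
width: 0.0851
```

Call:
arm_command([
  [-0.12,0.81,0.09,0,0,0.94],
  [-0.05,0.82,0.09,0,0,0.94],
  [0.03,0.82,0.09,0,0,0.94],
  [0.11,0.82,0.09,0,0,0.94],
  [0.18,0.8,0.09,0,0,0.94],
])

```text
time: 1.35
ee_pos: [0.4301, 0.2749, 0.3568]
tool_rot: [3.095, 0.536, -0.001]
ft_force: [1.1, 0.6, 0.8]
width: 0.0857
```

Call:
arm_command([
  [0.26,0.78,0.09,0,0,0.94],
  [0.33,0.75,0.09,0,0,0.94],
  [0,0,0,0,0,0],
])

```text
time: 1.72
ee_pos: [0.4819, 0.208, 0.3477]
tool_rot: [3.131, 0.236, -0.001]
ft_force: [-0.4, 0.6, 0.2]
width: 0.0856
```

```bash
python3 - <<'E'
from h import *
s=manip.read_state(); im=viewer.snapshot("wrist")[:,:,::-1]; cv2.imwrite("pics/w1.png",im)
print(s["time"],s["ee_pos"],R.from_rotvec(s["tool_rot"]).as_matrix(),s["joint_vel"])
np.save("s1.npy",np.r_[s["ee_pos"],s["tool_rot"]])
plan(s,[([.463,-.137,.176],np.deg2rad(11.5))])
u,v=proj(*cam("wrist",s),[.48,.211,.072]).astype(int); print(u,v)
cv2.imwrite("pics/w1c.png",cv2.resize(im[v-75:v+75,u-100:u+100],(800,600),interpolation=cv2.INTER_CUBIC))
E
```

```text
1.725 [0.4819 0.208  0.3477] [[ 0.9887  0.1501 -0.0002]
 [ 0.1501 -0.9887 -0.002 ]
 [-0.0005  0.002  -1.    ]] [-0.0386 -0.0086 -0.0665  0.0007 -0.0128  0.0084 -0.0003]
[[-0.16, 0.75, 0.04, 0.0, 0.0, -0.06], [-0.16, 0.75, 0.04, 0.0, 0.0, -0.06], [-0.17, 0.75, 0.04, 0.0, 0.0, -0.06], [-0.17, 0.75, 0.04, 0.0, 0.0, -0.06], [-0.17, 0.75, 0.04, 0.0, 0.0, -0.06]]
[[-0.18, 0.75, 0.04, 0.0, 0.0, -0.06], [-0.18, 0.75, 0.04, 0.0, 0.0, -0.06], [-0.19, 0.75, 0.04, 0.0, 0.0, -0.06], [-0.19, 0.74, 0.04, 0.0, 0.0, -0.06]]
318 235
```

View pics/w1c.png

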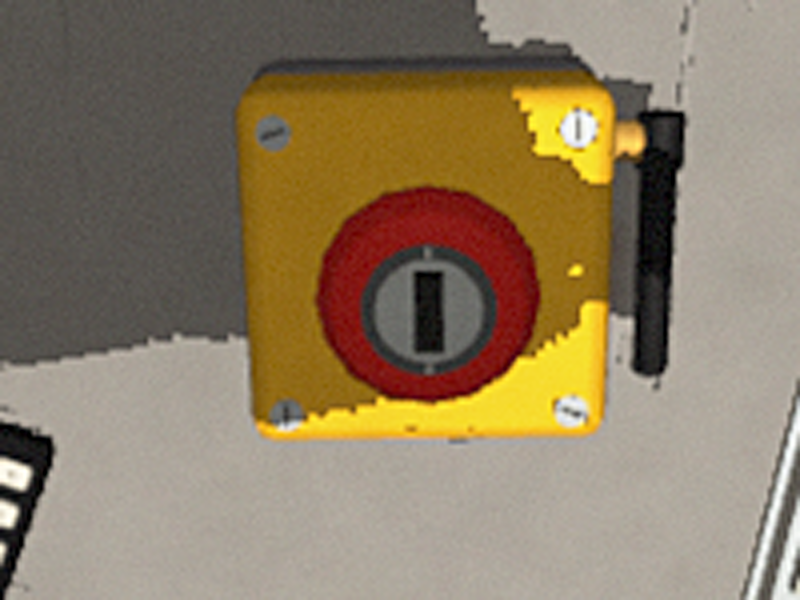

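```bash
python3 - <<'E'
from h import *
v=np.load("s1.npy"); c=cam("wrist",dict(ee_pos=v[:3],tool_rot=v[3:]))
f=lambda x,y:((x+.5)/4-.5+218,(y+.5)/4-.5+160)
L=plane(*c,f(429,311),.072);a=plane(*c,f(429,252),.072);b=plane(*c,f(430,370),.072)
print(L,(a+b)/2,np.degrees(np.arctan2(*(b-a)[[0,1]]*[-1,1])))
q=[plane(*c,f(*p),.05) for p in [(273,133),(578,129),(571,411),(287,414)]]
print(np.mean(q,0)); d=q[1]-q[0];print(np.degrees(np.arctan2(d[1],d[0])));d=q[2]-q[3];print(np.degrees(np.arctan2(d[1],d[0])));d=q[3]-q[0];print(np.degrees(np.arctan2(-d[0],d[1])));d=q[2]-q[1];print(np.degrees(np.arctan2(-d[0],d[1])))
E
```

```text
[0.4848 0.2102 0.072 ] [0.4849 0.21   0.072 ] -170.62303782107603
[0.4847 0.2102 0.05  ]
9.396669788109019
9.303575277347134
-170.42635611111706
-170.4331924807264
```

Call:
arm_command([
  [-0.16,0.75,0.04,0,0,-0.06],
  [-0.16,0.75,0.04,0,0,-0.06],
  [-0.17,0.75,0.04,0,0,-0.06],
  [-0.17,0.75,0.04,0,0,-0.06],
  [-0.17,0.75,0.04,0,0,-0.06],
])

```text
time: 2.4
ee_pos: [0.4707, 0.0201, 0.3381]
tool_rot: [-3.127, -0.3, 0.0]
ft_force: [-0.2, -0.8, -0.1]
width: 0.0851
```

Call:
arm_command([
  [-0.18,0.75,0.04,0,0,-0.06],
  [-0.18,0.75,0.04,0,0,-0.06],
  [-0.19,0.75,0.04,0,0,-0.06],
  [-0.19,0.74,0.04,0,0,-0.06],
  [0,0,0,0,0,0],
])

```text
time: 3.02
ee_pos: [0.4637, -0.1358, 0.3302]
tool_rot: [3.124, 0.328, -0.0]
ft_force: [0.7, 0.4, -0.8]
width: 0.0854
```

```bash
python3 - <<'E'
from h import *
s=manip.read_state(); im=viewer.snapshot("wrist")[:,:,::-1]; cv2.imwrite("pics/w2.png",im)
np.save("s2.npy",np.r_[s["ee_pos"],s["tool_rot"]]); print(s["time"],s["ee_pos"])
u,v=proj(*cam("wrist",s),[.463,-.137,.06]).astype(int); print(u,v)
cv2.imwrite("pics/w2c.png",cv2.resize(im[v-75:v+75,u-100:u+100],(800,600),interpolation=cv2.INTER_CUBIC))
E
```

```text
3.025 [ 0.4637 -0.1358  0.3302]
319 243
```

View pics/w2c.png

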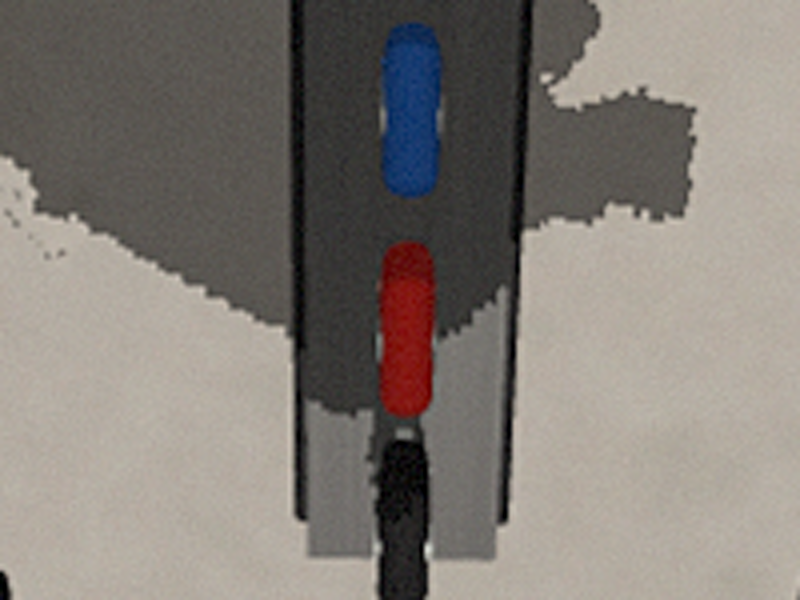

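```bash
python3 - <<'E'
from h import *
from scipy.optimize import minimize
v=np.load("s2.npy"); c=cam("wrist",dict(ee_pos=v[:3],tool_rot=v[3:]))
Rm=R.from_rotvec(v[3:]).as_matrix(); print("tool ang",np.degrees(np.arctan2(Rm[1,0],Rm[0,0])))
f=lambda x,y:((x+.5)/4-.5+219,(y+.5)/4-.5+168)
for a,b in [((308,415),(308,552)),((513,290),(497,552)),((302,20),(308,552)),((519,200),(497,552))]:
    d=plane(*c,f(*b),.03)-plane(*c,f(*a),.03); print("block yaw",np.degrees(np.arctan2(d[0],-d[1])))
print("end mid",(plane(*c,f(308,556),.03)+plane(*c,f(496,556),.03))/2)
im=cv2.imread("pics/w2.png").astype(int)
b,g,r=im[...,0],im[...,1],im[...,2]
red=(r>70)&(r>2.2*g)&(r>2.2*b); blue=(b>70)&(b>1.7*r)&(b>1.3*g)
def main(m):
    n,l,st,ce=cv2.connectedComponentsWithStats(m.astype(np.uint8)); i=1+np.argmax(st[1:,4]); return l==i,st[i],ce[i]
def sil(x,y,yaw,rad,zc=.056):
    P=[]
    for sx in(-1,1):
        for th in np.linspace(0,2*np.pi,48,endpoint=False):
            yy=np.cos(th);zz=np.sin(th)
            P.append([sx*.005,np.sign(yy)*(.014-rad)+rad*yy,np.sign(zz)*(.014-rad)+rad*zz])
    P=np.array(P); W=R.from_euler("z",yaw).apply(P)+[x,y,zc]
    uv=np.array([proj(*c,w) for w in W]); h=cv2.convexHull((uv*64).round().astype(np.int32))
    M=np.zeros((480*4,640*4),np.uint8); cv2.fillConvexPoly(M,(h//16),255); return cv2.resize(M,(640,480),interpolation=cv2.INTER_AREA)/255.
for name,m in(("red",red),("blue",blue)):
    k,st,ce=main(m); print(name,st,ce)
    p0=plane(*c,ce,.06)
    for rad in(.003,.006,.009):
        o=minimize(lambda q:np.abs(sil(q[0],q[1],q[2],rad)-k).sum(),[p0[0],p0[1],np.deg2rad(11.5)],method="Nelder-Mead",options=dict(initial_simplex=np.array([[p0[0],p0[1],.2],[p0[0]+.004,p0[1],.2],[p0[0],p0[1]+.004,.2],[p0[0],p0[1],.25]]),xatol=1e-5,fatol=.1))
        print(rad,o.x[:2],np.degrees(o.x[2]),o.fun,k.sum())
E
```

```text
tool ang 11.992197803276888
block yaw 10.651123515449505
block yaw 10.175863454203931
block yaw 11.221287379951901
block yaw 10.103561961092613
end mid [ 0.4772 -0.206   0.03  ]
red [314 228  14  44 533] [320.3302 249.803 ]
0.003 [ 0.4652 -0.1428] 12.05205658455249 97.01960784313725 533
0.006 [ 0.4654 -0.1432] 11.699858418902862 67.67450980392157 533
0.009 [ 0.4651 -0.1433] 10.16004971072279 72.72156862745098 533
blue [  442   246   198   183 18210] [556.6357 333.398 ]
0.003 [ 0.7116 -0.1589] -39.38703538807841 16624.964705882354 18210
0.006 [ 0.7139 -0.1581] -15.772656928547677 16685.64705882353 18210
0.009 [ 0.692  -0.1532] -20.132032617778837 16796.070588235292 18210
```

```bash
python3 - <<'E'
from h import *
s=manip.read_state()
plan(s,[([.4653,-.1428,.12],np.deg2rad(10.6)),([.4653,-.1428,.056],np.deg2rad(10.6))],dp=.035)
E
```

```text
[[-0.01, 0.09, 0.55, -0.0, 0.0, 0.13], [-0.01, 0.09, 0.55, -0.0, 0.0, 0.13], [0.0, -0.0, 0.64, 0.0, 0.0, -0.0], [0.0, -0.0, 0.64, 0.0, 0.0, -0.0]]
```

Call:
arm_command([
  [-0.01,0.09,0.55,0,0,0.13],
  [-0.01,0.09,0.55,0,0,0.13],
  [0,0,0.32,0,0,0],
  [0,0,0,0,0,0],
], gripper=60, squeeze=40)

```text
time: 3.58
ee_pos: [0.465, -0.1417, 0.2583]
tool_rot: [-3.127, -0.295, 0.004]
ft_force: [0.1, -0.3, 0.4]
width: 0.0511
```

```bash
python3 - <<'E'
from h import *
s=manip.read_state(); print(s["ee_pos"],s["width"])
plan(s,[([.4653,-.1428,.056],np.deg2rad(10.6))],dp=.025)
E
```

```text
[ 0.465  -0.1417  0.2583] 0.05107924155509924
[[0.0, 0.01, 0.47, -0.0, 0.01, 0.02], [0.0, 0.01, 0.47, -0.0, 0.01, 0.02]]
```

Call:
arm_command([
  [0,0.01,0.47,0,0,0.02],
  [0,0.01,0.47,0,0,0.02],
  [0,0,0,0,0,0],
  [0,0,0,0,0,0],
])

```text
time: 4.08
ee_pos: [0.4659, -0.144, 0.2135]
tool_rot: [3.128, 0.286, 0.002]
ft_force: [-0.2, 0.8, 0.2]
width: 0.0514
```

Call:
arm_command([
  [0,0,0,0,0,0],
  [0,0,0,0,0,0],
  [0,0,0,0,0,0],
], gripper=22)

```text
time: 4.45
ee_pos: [0.4653, -0.1441, 0.2125]
tool_rot: [3.129, 0.286, 0.001]
ft_force: [-0.4, -0.2, 0.8]
width: 0.0189
```

```bash
python3 - <<'E'
from h import *
s=manip.read_state(); im=viewer.snapshot("wrist")[:,:,::-1]; cv2.imwrite("pics/w3.png",im)
print(s["time"],s["ee_pos"],s["width"],R.from_rotvec(s["tool_rot"]).as_matrix(),s["ft_force"])
cv2.imwrite("pics/w3c.png",cv2.resize(im[220:440,170:470],(800,587),interpolation=cv2.INTER_CUBIC))
c=cam("wrist",s); print(proj(*c,[.4653,-.1428,.056]))
E
```

```text
4.45 [ 0.4653 -0.1441  0.2125] 0.018880594260702214 [[ 0.9835  0.1811  0.0005]
 [ 0.1811 -0.9835  0.    ]
 [ 0.0005  0.0001 -1.    ]] [-0.4172 -0.2126  0.827 ]
[321.2884 327.5472]
```

View pics/w3c.png

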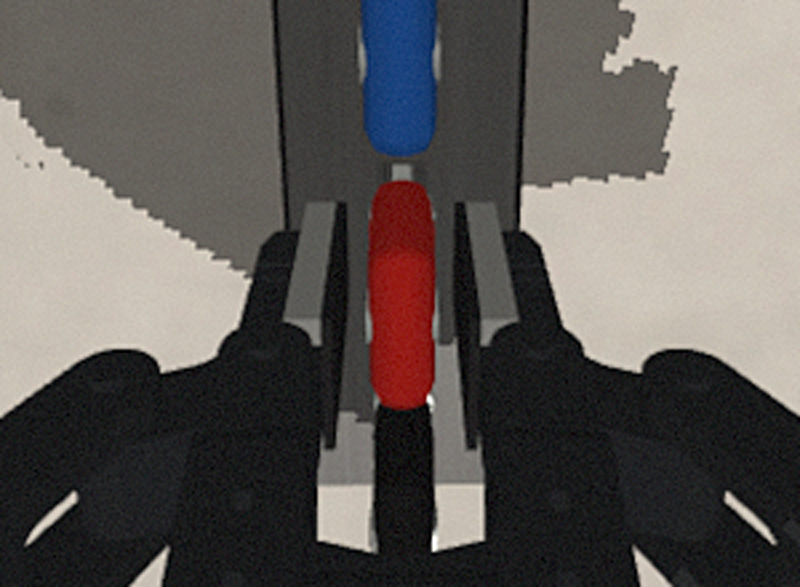

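Call:
arm_command([
  [0,0,0,0,0,0],
  [0,0,0,0,0,0],
  [0,0,0,0,0,0],
  [0,0,0,0,0,0],
], gripper=0, squeeze=60)

```text
time: 5.0
ee_pos: [0.4652, -0.1441, 0.2123]
tool_rot: [-3.129, -0.285, 0.0]
ft_force: [-2.0, 1.2, 6.2]
width: 0.0091
```

```bash
python3 - <<'E'
from h import *
s=manip.read_state()
print(s["time"],s["ee_pos"],s["width"],R.from_rotvec(s["tool_rot"]).as_matrix()[:,0],s["ft_force"],s["ft_torque"])
np.save("grasp.npy",np.r_[s["ee_pos"],s["tool_rot"]])
a0=np.arctan2(*R.from_rotvec(s["tool_rot"]).as_matrix()[[1,0],0])
g=s["ee_pos"]-[0,0,.155]
plan(s,[(g+[0,0,.028],a0),(g+[0,0,.028+.06],a0)],dp=.02)
# over lock: keep key offset in tool frame
E
```

```text
5.0 [ 0.4652 -0.1441  0.2123] 0.00906460131555259 [ 0.9835  0.181  -0.0001] [-2.0198  1.2301  6.2142] [0.1213 0.4337 0.0231]
[[-0.0, -0.0, -0.28, -0.0, 0.0, -0.0], [-0.0, -0.0, -0.28, -0.0, 0.0, -0.0], [-0.0, -0.0, -0.4, -0.0, 0.0, 0.0], [-0.0, -0.0, -0.4, -0.0, 0.0, 0.0], [-0.0, -0.0, -0.4, -0.0, 0.0, 0.0]]
```

Call:
arm_command([
  [0,0,-0.2,0,0,0],
  [0,0,-0.28,0,0,0],
  [0,0,-0.4,0,0,0],
  [0,0,-0.4,0,0,0],
  [0,0,-0.4,0,0,0],
])

```text
time: 5.62
ee_pos: [0.4651, -0.1442, 0.2977]
tool_rot: [3.128, 0.285, 0.001]
ft_force: [0.6, 1.1, 0.5]
width: 0.0092
```

Call:
arm_command([
  [0,0,0,0,0,0],
  [0,0,0,0,0,0],
])

```text
time: 5.88
ee_pos: [0.465, -0.1439, 0.296]
tool_rot: [-3.128, -0.286, 0.0]
ft_force: [-1.0, 0.5, -0.1]
width: 0.0092
```

```bash
python3 - <<'E'
from h import *
s=manip.read_state(); im=viewer.snapshot("wrist")[:,:,::-1]; cv2.imwrite("pics/w4.png",im)
print(s["time"],s["ee_pos"],s["width"],s["ft_force"])
cv2.imwrite("pics/w4c.png",cv2.resize(im[150:450,120:520],(800,600),interpolation=cv2.INTER_CUBIC))
plan(s,[([.4848,.2102,s["ee_pos"][2]-.155],np.deg2rad(9.4))])
E
```

```text
5.875 [ 0.465  -0.1439  0.296 ] 0.009186897322327938 [-1.0308  0.5423 -0.1223]
[[0.19, -0.77, 0.0, -0.0, 0.0, 0.02], [0.18, -0.77, 0.0, -0.0, 0.0, 0.02], [0.18, -0.77, 0.0, -0.0, 0.0, 0.02], [0.18, -0.77, 0.0, -0.0, 0.0, 0.02], [0.18, -0.77, 0.0, -0.0, 0.0, 0.02]]
[[0.18, -0.77, 0.0, -0.0, 0.0, 0.02], [0.18, -0.77, 0.0, -0.0, 0.0, 0.02], [0.17, -0.77, 0.0, -0.0, 0.0, 0.02], [0.17, -0.77, 0.0, -0.0, 0.0, 0.02]]
```

View pics/w4c.png

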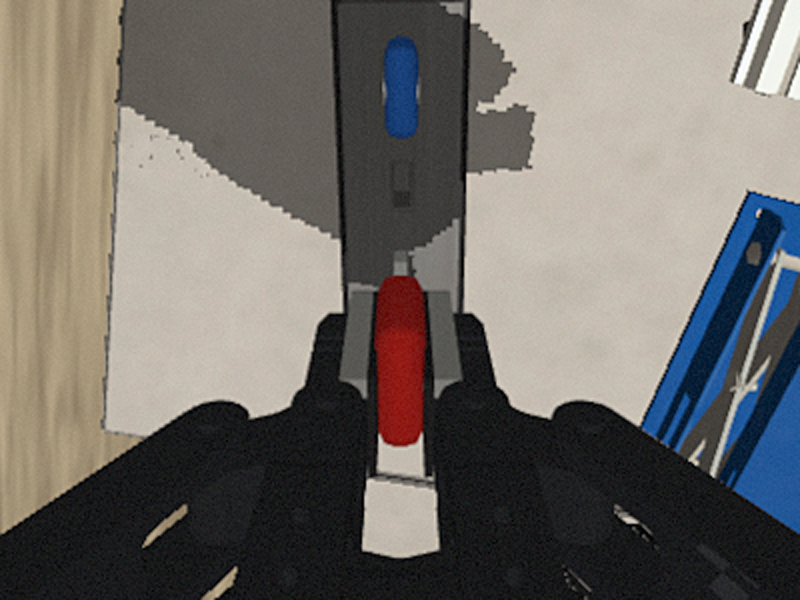

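```bash
cat >> h.py <<'E'
def redfit(im,c,zc,yaw,rads=(.004,.006,.008)):
    from scipy.optimize import minimize
    im=im.astype(int); b,g,r=im[...,0],im[...,1],im[...,2]; m=((r>60)&(r>2.2*g)&(r>2.2*b)).astype(np.uint8)
    n,l,st,ce=cv2.connectedComponentsWithStats(m); i=1+np.argmax(st[1:,4]*(np.hypot(*(ce[1:]-[320,300]).T)<120)); k=(l==i); ce=ce[i]
    def sil(x,y,rad):
        P=np.array([[sx*.005,np.sign(np.cos(t))*(.014-rad)+rad*np.cos(t),np.sign(np.sin(t))*(.014-rad)+rad*np.sin(t)] for sx in(-1,1) for t in np.linspace(.01,2*np.pi,48,endpoint=False)])
        W=R.from_euler("z",yaw).apply(P)+[x,y,zc]; uv=np.array([proj(*c,w) for w in W])
        h=cv2.convexHull(((uv+.5)*4).round().astype(np.int32)); M=np.zeros((1920,2560),np.uint8); cv2.fillConvexPoly(M,h,255)
        return cv2.resize(M,(640,480),interpolation=cv2.INTER_AREA)/255.
    p=plane(*c,ce,zc+.004); out=[]
    for rad in rads:
        o=minimize(lambda q:np.abs(sil(q[0],q[1],rad)-k).sum(),p[:2],method="Nelder-Mead",options=dict(initial_simplex=[p[:2],p[:2]+[.004,0],p[:2]+[0,.004]],xatol=1e-5,fatol=.1)); out.append((o.fun,rad,*o.x)); print(st[i],rad,o.x,o.fun)
    return np.array(min(out)[2:])
E
python3 - <<'E'
from h import *
s=manip.read_state(); c=cam("wrist",s); Rm=R.from_rotvec(s["tool_rot"]).as_matrix(); a=np.arctan2(Rm[1,0],Rm[0,0])
k=redfit(cv2.imread("pics/w4.png"),c,.1397,a)
print("w4 key in tool",Rm.T@(np.r_[k,.1397]-s["ee_pos"]))
v=np.load("s2.npy"); c=cam("wrist",dict(ee_pos=v[:3],tool_rot=v[3:])); k=redfit(cv2.imread("pics/w2.png"),c,.056,np.deg2rad(10.6))
v=np.load("grasp.npy");Rg=R.from_rotvec(v[3:]).as_matrix()
print("expected in tool",Rg.T@(np.r_[k,.056]-v[:3]))
E
```

```text
[ 307  288   26   85 1912] 0.004 [ 0.4639 -0.1429] 312.45882352941175
[ 307  288   26   85 1912] 0.006 [ 0.4639 -0.1426] 257.21176470588233
[ 307  288   26   85 1912] 0.008 [ 0.4639 -0.1427] 272.2627450980392
w4 key in tool [-0.0006 -0.0014  0.1559]
[314 228  14  44 534] 0.004 [ 0.4646 -0.1427] 90.54117647058824
[314 228  14  44 534] 0.006 [ 0.4646 -0.1428] 76.53333333333333
[314 228  14  44 534] 0.008 [ 0.4647 -0.1428] 77.18823529411765
expected in tool [-0.0004 -0.0014  0.1563]
```

Call:
arm_command([
  [0.19,-0.77,0,0,0,0.02],
  [0.18,-0.77,0,0,0,0.02],
  [0.18,-0.77,0,0,0,0.02],
  [0.18,-0.77,0,0,0,0.02],
  [0.18,-0.77,0,0,0,0.02],
])

```text
time: 6.55
ee_pos: [0.4756, 0.0547, 0.2954]
tool_rot: [3.13, 0.27, -0.002]
ft_force: [0.4, 0.4, 1.0]
width: 0.0088
```

Call:
arm_command([
  [0.18,-0.77,0,0,0,0.02],
  [0.18,-0.77,0,0,0,0.02],
  [0.17,-0.77,0,0,0,0.02],
  [0.17,-0.77,0,0,0,0.02],
  [0,0,0,0,0,0],
])

```text
time: 7.18
ee_pos: [0.4836, 0.2149, 0.2949]
tool_rot: [3.13, 0.267, -0.003]
ft_force: [-1.0, -0.9, -0.6]
width: 0.0091
```

Call:
arm_command([
  [0,0,0,0,0,0],
  [0,0,0,0,0,0],
])

```text
time: 7.42
ee_pos: [0.4847, 0.2098, 0.2959]
tool_rot: [3.131, 0.254, -0.001]
ft_force: [0.3, 0.7, -0.4]
width: 0.0086
```

```bash
python3 - <<'E'
from h import *
s=manip.read_state()
print(s["ee_pos"])
plan(s,[([.4855,.2089,.275-.155],np.deg2rad(9.4))],dp=.012)
E
```

```text
[0.4847 0.2098 0.2959]
[[0.01, 0.01, 0.21, 0.0, 0.0, -0.01], [0.01, 0.01, 0.21, 0.0, 0.0, -0.01]]
```

Call:
arm_command([
  [0.01,0.01,0.21,0,0,-0.01],
  [0.01,0.01,0.21,0,0,-0.01],
  [0,0,0,0,0,0],
  [0,0,0,0,0,0],
])

```text
time: 7.92
ee_pos: [0.4857, 0.2103, 0.2751]
tool_rot: [3.131, 0.26, -0.0]
ft_force: [0.0, -0.1, -0.5]
width: 0.0091
```

```bash
python3 - <<'E'
from h import *
s=manip.read_state()
print(s["ee_pos"],s["ft_force"])
plan(s,[([.4855,.2089,.265-.155],np.deg2rad(9.4)),([.4855,.2089,.254-.155],np.deg2rad(9.4))],dp=.006)
E
```

```text
[0.4857 0.2103 0.2751] [ 0.0003 -0.1121 -0.4841]
[[-0.0, 0.01, 0.1, 0.0, 0.0, 0.01], [-0.0, 0.01, 0.1, 0.0, 0.0, 0.01], [-0.0, 0.0, 0.11, -0.0, -0.0, 0.0], [-0.0, 0.0, 0.11, -0.0, -0.0, 0.0]]
```

Call:
arm_command([
  [0,0.03,0,0,0,0.02],
  [0,0,0,0,0,0],
  [0,0,0,0,0,0],
])

```text
time: 8.3
ee_pos: [0.4859, 0.2089, 0.2753]
tool_rot: [-3.131, -0.257, -0.0]
ft_force: [-0.3, 0.0, 0.2]
width: 0.0093
```

Call:
arm_command([
  [0,0,0.08,0,0,0],
  [0,0,0.08,0,0,0],
  [0,0,0,0,0,0],
])

```text
time: 8.68
ee_pos: [0.4857, 0.2088, 0.2666]
tool_rot: [3.13, 0.257, -0.002]
ft_force: [-0.2, 0.1, -1.1]
width: 0.0096
```

Call:
arm_command([
  [0,0,0.08,0,0,0],
  [0,0,0.04,0,0,0],
  [0,0,0,0,0,0],
])

```text
time: 9.05
ee_pos: [0.4858, 0.2088, 0.2609]
tool_rot: [3.131, 0.257, -0.001]
ft_force: [0.5, -0.5, -1.1]
width: 0.0091
```

Call:
arm_command([
  [0,0,0.07,0,0,0],
  [0,0,0.06,0,0,0],
  [0,0,0,0,0,0],
])

```text
time: 9.43
ee_pos: [0.4859, 0.2089, 0.2546]
tool_rot: [3.131, 0.257, -0.0]
ft_force: [-0.2, 0.1, -0.9]
width: 0.0089
```

Call:
arm_command([
  [0,0,0.02,0,0,0],
  [0,0,0,0,0,0],
  [0,0,0,0,0,0],
])

```text
time: 9.8
ee_pos: [0.4859, 0.2089, 0.2538]
tool_rot: [-3.131, -0.257, 0.0]
ft_force: [-2.5, -1.0, 4.8]
width: 0.0088
```

Call:
arm_command([
  [-0.003,0,-0.008,0,0,1],
  [-0.003,0,0,0,0,1],
  [-0.003,0,0,0,0,1],
  [-0.003,0,0,0,0,1],
  [-0.003,0,0,0,0,1],
])

```text
time: 10.42
ee_pos: [0.4847, 0.2091, 0.254]
tool_rot: [3.096, -0.529, -0.002]
ft_force: [-4.0, 0.3, 4.9]
width: 0.0088
```

Call:
arm_command([
  [-0.003,0,0,0,0,1],
  [-0.003,0,0,0,0,1],
  [-0.003,0,0,0,0,1],
  [0,0,0,0,0,0],
])

```text
time: 10.92
ee_pos: [0.4842, 0.2095, 0.2539]
tool_rot: [2.984, -0.981, -0.002]
ft_force: [-6.1, 1.0, 5.2]
width: 0.0092
```

```bash
python3 - <<'E'
from h import *
s=manip.read_state();Rm=R.from_rotvec(s["tool_rot"]).as_matrix()
print(s["time"],s["ee_pos"],"turned",np.deg2rad(9.4)-np.arctan2(Rm[1,0],Rm[0,0]),s["ft_force"],s["ft_torque"],s["qpos"])
E
```

```text
10.925 [0.4842 0.2095 0.2539] turned 0.7994296409750391 [-6.0667  0.9619  5.2037] [0.1404 1.2662 0.0552] [-0.9789  0.3466  0.6155  1.8517 -0.2334  1.017  -0.9028]
```

Call:
arm_command([
  [-0.011,0.006,0,0,0,1],
  [-0.003,0,0,0,0,1],
  [-0.003,0,0,0,0,1],
  [-0.003,0,0,0,0,1],
  [-0.003,0,0,0,0,1],
])

```text
time: 11.55
ee_pos: [0.4833, 0.2103, 0.254]
tool_rot: [2.648, -1.691, -0.002]
ft_force: [-4.7, 1.4, 5.0]
width: 0.0088
```

Call:
arm_command([
  [-0.003,0,0,0,0,1],
  [0,0,0,0,0,0],
  [0,0,0,0,0,0],
])

```text
time: 11.92
ee_pos: [0.4832, 0.2105, 0.254]
tool_rot: [2.564, -1.815, -0.002]
ft_force: [-5.4, 1.1, 3.6]
width: 0.0091
```

```bash
python3 - <<'E'
from h import *
s=manip.read_state();Rm=R.from_rotvec(s["tool_rot"]).as_matrix()
print(s["time"],s["ee_pos"],"turned",np.deg2rad(9.4)-np.arctan2(Rm[1,0],Rm[0,0]),s["ft_force"],s["ft_torque"],s["qpos"])
E
```

```text
11.925 [0.4832 0.2105 0.254 ] turned 1.3962780206412666 [-5.3574  1.1447  3.636 ] [0.5278 1.1553 0.0295] [-1.0739  0.3696  0.7339  1.8565 -0.2883  1.0246 -1.4538]
```

Call:
arm_command([
  [-0.01,0,0,0,0,0.35],
  [0,0,0,0,0,0],
])

```text
time: 12.18
ee_pos: [0.4832, 0.2107, 0.254]
tool_rot: [2.53, -1.862, -0.001]
ft_force: [-5.2, 1.1, 5.2]
width: 0.0089
```

Call:
arm_command([
  [0,0,-0.06,0,0,0],
  [0,0,-0.06,0,0,0],
  [0,0,-0.05,0,0,0],
  [0,0,0,0,0,0],
  [0,0,0,0,0,0],
])

```text
time: 12.8
ee_pos: [0.4833, 0.2107, 0.2624]
tool_rot: [-2.53, 1.863, 0.001]
ft_force: [-4.6, 2.7, 2.4]
width: 0.0095
```

```bash
python3 - <<'E'
from h import *
s=manip.read_state();Rm=R.from_rotvec(s["tool_rot"]).as_matrix()
im=viewer.snapshot("wrist")[:,:,::-1]; cv2.imwrite("pics/w5.png",im)
im2=viewer.snapshot("scene")[:,:,::-1]; cv2.imwrite("pics/sc5.png",im2)
a=cv2.resize(im[150:450,220:420],(400,600),interpolation=cv2.INTER_CUBIC); b=cv2.resize(im2[190:290,280:347],(400,600),interpolation=cv2.INTER_CUBIC)
cv2.imwrite("pics/c5.png",np.hstack([a,b]))
print(s["time"],s["ee_pos"],"turned",np.deg2rad(9.4)-np.arctan2(Rm[1,0],Rm[0,0]),s["ft_force"],s["ft_torque"])
E
```

```text
12.8 [0.4833 0.2107 0.2624] turned 1.4334400286010003 [-4.5657  2.7173  2.3762] [0.7182 1.056  0.1263]
```

View pics/c5.png

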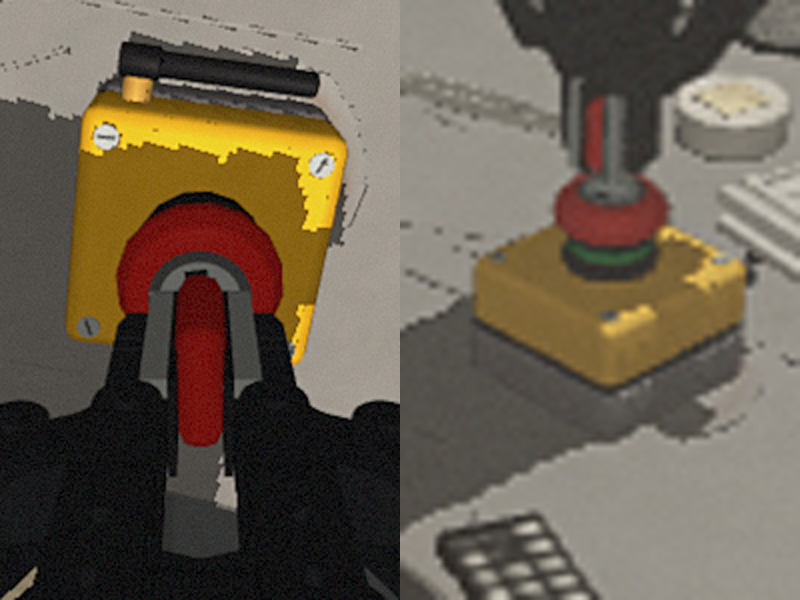

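Call:
arm_command([
  [0.01,0,-0.01,0,0,-0.35],
  [0.003,0,0,0,0,-1],
  [0.003,0,0,0,0,-1],
  [0.003,0,0,0,0,-1],
  [0.003,0,0,0,0,-1],
])

```text
time: 13.52
ee_pos: [0.4837, 0.2096, 0.2627]
tool_rot: [2.874, -1.269, -0.001]
ft_force: [-3.5, 2.9, -0.8]
width: 0.0092
```

Call:
arm_command([
  [0.003,0,0,0,0,-1],
  [0.003,0,0,0,0,-1],
  [0.011,-0.006,0,0,0,-1],
  [0.003,0,0,0,0,-1],
  [0.003,0,0,0,0,-1],
])

```text
time: 14.15
ee_pos: [0.4848, 0.209, 0.2626]
tool_rot: [3.098, -0.518, -0.001]
ft_force: [-4.2, 2.4, 0.1]
width: 0.0091
```

Call:
arm_command([
  [0.003,0,0,0,0,-1],
  [0.003,0,0,0,0,-1],
  [0.003,0,0,0,0,-1],
  [0,0,0,0,0,0],
])

```text
time: 14.65
ee_pos: [0.4853, 0.2088, 0.2627]
tool_rot: [-3.141, 0.056, 0.001]
ft_force: [-3.7, 2.4, -0.7]
width: 0.0089
```

```bash
python3 - <<'E'
from h import *
s=manip.read_state();Rm=R.from_rotvec(s["tool_rot"]).as_matrix()
print(s["time"],s["ee_pos"],"turned",np.deg2rad(9.4)-np.arctan2(Rm[1,0],Rm[0,0]),s["ft_force"],s["ft_torque"])
E
```

```text
14.65 [0.4853 0.2088 0.2627] turned 0.19985552752075247 [-3.7365  2.4221 -0.7269] [ 0.5777  0.8159 -0.0285]
```

Now the last 0.3 rad, to −0.12.

Call:
arm_command([
  [0.003,0,0,0,0,-1],
  [0.003,0,0,0,0,-1],
  [0.003,0,0,0,0,-1],
  [0,0,0,0,0,-0.2],
  [0,0,0,0,0,0],
])

```text
time: 15.28
ee_pos: [0.486, 0.2086, 0.2629]
tool_rot: [3.11, 0.44, -0.0]
ft_force: [-1.4, 1.5, -0.7]
width: 0.0089
```

```bash
python3 - <<'E'
from h import *
s=manip.read_state();Rm=R.from_rotvec(s["tool_rot"]).as_matrix()
print(s["time"],s["ee_pos"],"turned",np.deg2rad(9.4)-np.arctan2(Rm[1,0],Rm[0,0]),s["ft_force"],s["ft_torque"])
E
```

```text
15.275 [0.486  0.2086 0.2629] turned -0.11725816691917046 [-1.438   1.4608 -0.7266] [ 0.4631  0.4692 -0.0457]
```

Call:
arm_command([
  [0,0,0,0,0,-0.35],
  [0,0,0,0,0,0],
])

```text
time: 15.52
ee_pos: [0.486, 0.2086, 0.2629]
tool_rot: [3.102, 0.499, 0.0]
ft_force: [-0.2, 2.4, -3.7]
width: 0.0088
```

```bash
python3 - <<'E'
from h import *
s=manip.read_state();Rm=R.from_rotvec(s["tool_rot"]).as_matrix()
print(s["time"],s["ee_pos"],"turned",np.deg2rad(9.4)-np.arctan2(Rm[1,0],Rm[0,0]),s["ft_force"],s["ft_torque"])
E
```

```text
15.525 [0.486  0.2086 0.2629] turned -0.1548210518628192 [-0.1754  2.4013 -3.7428] [ 0.5361  0.2829 -0.1072]
```

Torque rose to −0.107 (stop reached). Back to the middle of the play, then draw it out.

Call:
arm_command([
  [0,0,0,0,0,0.8],
  [0,0,0,0,0,0.75],
  [0,0,0,0,0,0],
])

```text
time: 15.9
ee_pos: [0.486, 0.2083, 0.2632]
tool_rot: [3.13, 0.257, -0.0]
ft_force: [-1.3, 0.5, 0.1]
width: 0.0091
```

Call:
arm_command([
  [0,0,-0.06,0,0,0],
  [0,0,-0.06,0,0,0],
  [0,0,0,0,0,0],
])

```text
time: 16.27
ee_pos: [0.4861, 0.2085, 0.2695]
tool_rot: [-3.131, -0.258, -0.001]
ft_force: [-1.4, -1.4, -0.0]
width: 0.0089
```

```bash
python3 - <<'E'
from h import *
s=manip.read_state();Rm=R.from_rotvec(s["tool_rot"]).as_matrix()
print(s["time"],s["ee_pos"],"turned",np.deg2rad(9.4)-np.arctan2(Rm[1,0],Rm[0,0]),s["ft_force"],s["ft_torque"])
E
```

```text
16.275 [0.4861 0.2085 0.2695] turned -0.000192157157089895 [-1.3988 -1.3721 -0.0479] [-0.1201  0.4329  0.0358]
```

Call:
arm_command([
  [0,0,-0.15,0,0,0],
  [0,0,-0.2,0,0,0],
  [0,0,-0.3,0,0,0],
  [0,0,-0.3,0,0,0],
  [0,0,0,0,0,0],
])

```text
time: 16.9
ee_pos: [0.4865, 0.2089, 0.3184]
tool_rot: [-3.129, -0.257, -0.004]
ft_force: [0.1, 0.2, -0.6]
width: 0.0089
```

```bash
python3 - <<'E'
from h import *
s=manip.read_state(); c=cam("wrist",s); Rm=R.from_rotvec(s["tool_rot"]).as_matrix(); a=np.arctan2(Rm[1,0],Rm[0,0])
im=viewer.snapshot("wrist")[:,:,::-1]; cv2.imwrite("pics/w6.png",im)
print(s["time"],s["ee_pos"],s["width"],np.degrees(a))
z=s["ee_pos"][2]-.1563
g=im.copy(); g[:290]=g[:290]  # key region only
m=np.zeros_like(im); m[288:400,300:342]=im[288:400,300:342]
k=redfit(m,c,z,a); print("key in tool",Rm.T@(np.r_[k,z]-s["ee_pos"]))
im2=viewer.snapshot("scene")[:,:,::-1]; cv2.imwrite("pics/sc6.png",im2)
A=cv2.resize(im[150:450,220:420],(400,600),interpolation=cv2.INTER_CUBIC); B=cv2.resize(im2[180:280,280:347],(400,600),interpolation=cv2.INTER_CUBIC)
cv2.imwrite("pics/c6.png",np.hstack([A,B]))
v=np.load("grasp.npy"); ag=np.arctan2(*R.from_rotvec(v[3:]).as_matrix()[[1,0],0])
print(v,np.degrees(ag))
plan(s,[([v[0],v[1],s["ee_pos"][2]-.155],ag)])
E
```

```text
16.9 [0.4865 0.2089 0.3184] 0.008866898649511921 9.40184194177588
[ 307  288   26   85 1894] 0.004 [0.486  0.2101] 316.5921568627451
[ 307  288   26   85 1894] 0.006 [0.486  0.2102] 260.7294117647059
[ 307  288   26   85 1894] 0.008 [0.4862 0.2096] 271.7176470588235
key in tool [-0.0007 -0.0012  0.1563]
[ 0.4652 -0.1441  0.2123 -3.1285 -0.2855  0.0001] 10.428343255755898
[[-0.17, 0.77, -0.0, -0.0, -0.0, -0.02], [-0.18, 0.77, -0.0, -0.0, -0.0, -0.02], [-0.18, 0.77, -0.0, -0.0, -0.0, -0.02], [-0.18, 0.77, -0.0, -0.0, -0.0, -0.02], [-0.18, 0.76, -0.0, -0.0, -0.0, -0.02]]
[[-0.18, 0.76, -0.0, -0.0, -0.0, -0.02], [-0.18, 0.76, -0.0, -0.0, -0.0, -0.02], [-0.19, 0.76, -0.0, -0.0, -0.0, -0.02], [-0.19, 0.76, -0.0, -0.0, -0.0, -0.02]]
```

View pics/c6.png

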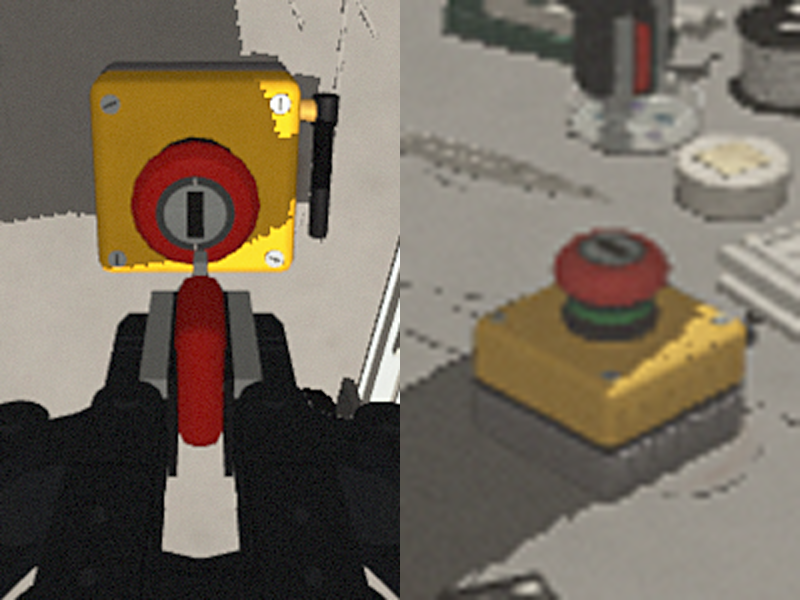

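Call:
arm_command([
  [-0.17,0.77,0,0,0,-0.02],
  [-0.18,0.77,0,0,0,-0.02],
  [-0.18,0.77,0,0,0,-0.02],
  [-0.18,0.77,0,0,0,-0.02],
  [-0.18,0.76,0,0,0,-0.02],
])

```text
time: 17.62
ee_pos: [0.4737, 0.0107, 0.316]
tool_rot: [3.13, 0.273, -0.001]
ft_force: [-0.0, -0.7, -0.8]
width: 0.0087
```

Call:
arm_command([
  [-0.18,0.76,0,0,0,-0.02],
  [-0.18,0.76,0,0,0,-0.02],
  [-0.19,0.76,0,0,0,-0.02],
  [-0.19,0.76,0,0,0,-0.02],
  [0,0,0,0,0,0],
])

```text
time: 18.25
ee_pos: [0.4635, -0.1474, 0.3163]
tool_rot: [3.128, 0.276, -0.001]
ft_force: [-0.1, 0.2, -0.4]
width: 0.009
```

Call:
arm_command([
  [0,0,0.5,0,0,0],
  [0,0,0.5,0,0,0],
  [0,0,0,0,0,0],
  [0,0,0,0,0,0],
])

```text
time: 18.75
ee_pos: [0.4649, -0.1438, 0.2672]
tool_rot: [3.128, 0.287, 0.0]
ft_force: [0.4, 0.8, -0.2]
width: 0.0091
```

```bash
python3 - <<'E'
from h import *
s=manip.read_state(); v=np.load("grasp.npy"); ag=np.arctan2(*R.from_rotvec(v[3:]).as_matrix()[[1,0],0])
print(s["time"],s["ee_pos"],s["ft_force"])
plan(s,[([v[0],v[1],.2315-.155],ag)],dp=.05)
E
```

```text
18.75 [ 0.4649 -0.1438  0.2672] [ 0.3712  0.8173 -0.17  ]
[[0.01, 0.01, 0.71, 0.0, -0.0, 0.01]]
```

Tip touches the block mouth at about z 0.2263; stop 5 mm above.

Call:
arm_command([
  [0.005,0.005,0.35,0,0,0],
  [0,0,0.36,0,0,0],
  [0,0,0,0,0,0],
  [0,0,0,0,0,0],
])

```text
time: 19.25
ee_pos: [0.465, -0.1445, 0.2314]
tool_rot: [3.128, 0.285, 0.0]
ft_force: [-0.6, 0.7, -0.5]
width: 0.009
```

Call:
arm_command([
  [0,0,0.08,0,0,0],
  [0,0,0.08,0,0,0],
  [0,0,0,0,0,0],
])

```text
time: 19.62
ee_pos: [0.4648, -0.1443, 0.2229]
tool_rot: [-3.129, -0.286, 0.0]
ft_force: [0.2, -0.0, -0.9]
width: 0.0092
```

Call:
arm_command([
  [0.005,0,0.08,0,0,0],
  [0,0,0.07,0,0,0],
  [0,0,0.04,0,0,0],
  [0,0,0,0,0,0],
  [0,0,0,0,0,0],
])

```text
time: 20.25
ee_pos: [0.4651, -0.1444, 0.2137]
tool_rot: [3.128, 0.285, -0.0]
ft_force: [0.5, 0.2, 0.8]
width: 0.0086
```

Call:
arm_command([
  [0,0,0.03,0,0,0],
  [0,0,0,0,0,0],
  [0,0,0,0,0,0],
])

```text
time: 20.62
ee_pos: [0.4652, -0.1444, 0.2123]
tool_rot: [3.129, 0.285, 0.001]
ft_force: [-1.1, -0.1, 4.4]
width: 0.009
```

Call:
arm_command([
  [0,0,0,0,0,0],
  [0,0,0,0,0,0],
  [0,0,0,0,0,0],
  [0,0,0,0,0,0],
], gripper=45)

```text
time: 21.12
ee_pos: [0.465, -0.1443, 0.212]
tool_rot: [3.129, 0.286, -0.0]
ft_force: [0.3, 0.1, -0.1]
width: 0.0381
```

Call:
arm_command([
  [0,0,-0.2,0,0,0],
  [0,0,-0.5,0,0,0],
  [0,0,-0.6,0,0,0],
  [0,0,-0.6,0,0,0],
  [0,0,-0.5,0,0,0],
])

```text
time: 21.75
ee_pos: [0.465, -0.1446, 0.334]
tool_rot: [3.128, 0.285, 0.002]
ft_force: [-0.0, -0.4, -0.6]
width: 0.0385
```

Call:
arm_command([
  [0,0,0,0,0,0],
  [0,0,0,0,0,0],
])

```text
time: 22.0
ee_pos: [0.4648, -0.1442, 0.3318]
tool_rot: [-3.128, -0.286, 0.0]
ft_force: [-0.8, 0.0, -0.4]
width: 0.039
```

```bash
python3 - <<'E'
from h import *
s=manip.read_state(); c=cam("wrist",s)
im=viewer.snapshot("wrist")[:,:,::-1]; cv2.imwrite("pics/w7.png",im)
im2=viewer.snapshot("scene")[:,:,::-1]; cv2.imwrite("pics/sc7.png",im2)
print(s["time"],s["ee_pos"],s["width"])
m=im.copy()
redfit(m,c,.056,np.deg2rad(10.6))
A=cv2.resize(im[150:350,245:395],(400,533),interpolation=cv2.INTER_CUBIC); B=cv2.resize(im2[270:370,370:470],(400,400),interpolation=cv2.INTER_CUBIC)
C=cv2.resize(im2[215:265,285:345],(400,133)); cv2.imwrite("pics/c7.png",np.hstack([A,np.vstack([B,C])]))
E
```

```text
22.0 [ 0.4648 -0.1442  0.3318] 0.03899107966547265
[314 218  14  44 535] 0.004 [ 0.4643 -0.1432] 83.70980392156864
[314 218  14  44 535] 0.006 [ 0.4643 -0.143 ] 75.45490196078433
[314 218  14  44 535] 0.008 [ 0.4645 -0.1434] 74.27450980392157
```

View pics/c7.png

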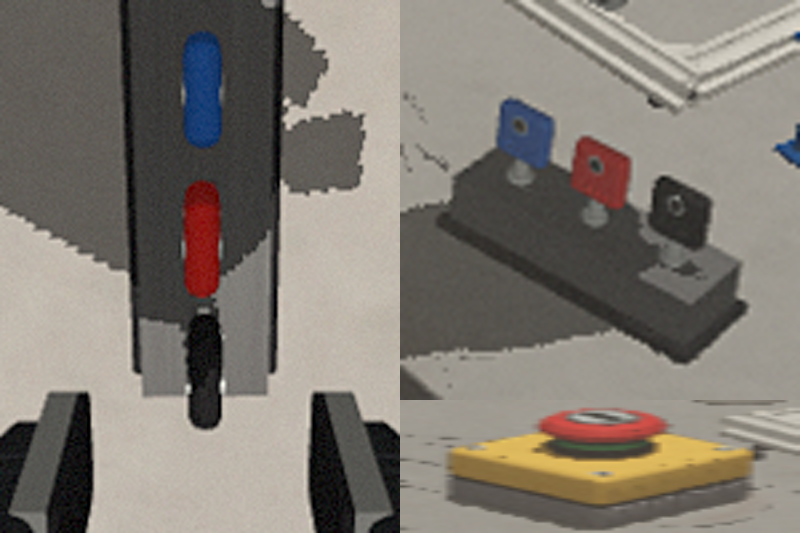

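The picture shows the red key seated in the middle slot in line with the other two (same silhouette size and place as before), the button up with its green band showing, and the gripper clear. I am handing in.

```bash
python3 -c "
from bench import manip
print(manip.hand_in())"
```

```text
the job is handed in; nothing more can be done
None
```

The job is done and handed in at about 22 s on the robot's clock. No verdict was reported.

- **Unlocking:** I took the red key from the middle slot and pushed it into the lock until the collar met the face, at about 5 N. I then turned it clockwise 1.43 rad to the stop, where the torque rose to 0.13 N m. Raising the key about 8 mm let the button come up, and its green band showed in the camera picture.
- **Return:** I turned the key back to -0.15 rad, where the home stop was felt at -0.11 N m, and centred it. I then drew it out without resistance and put it back in the middle slot until its collar was felt, at the same height as when I gripped it.
- **Last checks:** The red key's position is within about 0.5 mm of where it began, and it stands level with the other two. The blue and black keys look untouched, and the button is still up. The keyway was seen at home when the key came out.
- **Not checked:** I did not look at the remote control and the red screwdriver again at the end. The arm only passed high above that part of the desk.

No check failed or disagreed. Side forces during the turn stayed around 6 N.

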